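# Take the waste bin off the rail for sterilising

### The job

The long deep waste bin on the rail is going to the steriliser. Put the small empty reagent bottle that stands on the bench into it with the one already there, take the bin off the rail (tilt its front end up until the heel at its back comes out from under the rail, then lift its lip off), and stand it flat on the floor of the steel tray with both bottles in it. Leave the other two bins hanging and do not shove or knock over the other things on the bench.

Things in the scene. Friction and masses are not known exactly. Their poses are not given: they have to be found in the camera images.
- bin_center (a point): Centre (half-way up) of the waste bin, the longest and deepest of three grey plastic bins hung by their backs on a rail. 150 long (own x), 60 wide (own y, along the rail), 95 high (own z up), open top, rigid walls and floor 3 thick, 0.15 to 0.25 kg. Own -x is its front: front wall 70 high, sides slope from 95 to 70 over the front 37. Grasp the side walls, 15 to 25 below the rim, or the front wall.
- bin_front (a point): Middle of the front wall's top edge, 75 in front of bin_center and 22.5 above it. To free the bin, raise this end: turn the bin 20 to 27 degrees about the rail's top back edge (when hung: 89 behind bin_center, 43.5 above it) and let it go 3 or 4 towards the rail meanwhile, so that the heel comes out; then lift it some 15 upwards, still tilted.
- bin_lip (a point): Middle of the bin's lip, on top, 84 behind bin_center and 47.5 above it. The hanger, behind the back wall (outer face 75 behind bin_center): the lip, 4 thick, goes over the rail and ends in a nib, 89 to 93 behind bin_center, hanging 8 down behind the rail; a heel, 75 to 86 behind and 6 to 10 above bin_center, reaches 7 under the rail with 3.5 of play. It bars lifting straight up.
- rail_mid (a point): Middle of the top edge of the steel rail, 400 long (own y), 10 thick (own x), 30 high, its top 205 above the bench; the bins hang on its own -x side. Fixed between two posts (30 by 20, 209 high, 206 either side of the middle) on feet 160 by 50; nothing stands above it.
- bottle_center (a point): Centre of the small empty white reagent bottle that stands upright on the bench: square 34 by 34 (own x, y), 60 high to the shoulder, with a round cap 27 in diameter on top, 75 high in all (own z up), 45 g.
- old_bottle_center (a point): Centre of the same kind of bottle lying in the back half of the waste bin: 75 long (own x, cap at +x towards the back of the bin), 34 by 34; loose.
- tray_floor (a point): Centre of the floor of the steel steriliser tray, fast on the bench: 280 (own x) by 220 (own y) outside, walls 3 thick and 40 high, floor 3 above the bench; wire handles on its two long sides stick out 17.
- wide_bin: Bystander on the rail: a shorter, wider grey bin (110 long, 74 wide, 65 high) with three white packs in it, on the same kind of hanger. The origin is where bin_center would be, less 47.5 in height. The three bins hang 115 apart in any order.
- shallow_bin: Bystander on the rail: a shallow grey bin (145 long, 56 wide, 45 high) with three white round lids in it; origin likewise.
- tube_rack: Bystander: yellow tube rack with capped tubes, 70 by 200, 90 high; origin at the centre of its underside.
- amber_bottle: Bystander: round amber jar, 60 in diameter, 115 high; origin at the centre of its underside.
- big_bottle: Bystander: large square white bottle, 62 by 62, 127 high; origin at the centre of its underside. Not the one to throw out.
- tip_box: Bystander: pipette tip box with a clear lid, 85 by 120, 60 high; origin at the centre of its underside.
- pipette: Bystander: pipette lying on the bench, about 260 long; origin near its middle.
There are look-alikes about, which are no part of the job. Leave any orange or yellow look-alike of the part that bears old_bottle_center alone. Leave any red look-alike of the part that bears bottle_center alone.

How it is judged:
On the way:
1. The bin's front end is tilted up at least 20 mm while its lip is still on the rail (z of bin_front in the frame of rail_mid above 0 m and distance of bin_lip from where it was at the start of the episode below 0.012 m), for 0.05 s.
At the end, for the whole second after the job is handed in: The waste bin stands flat on the tray's floor (within 5 mm in height and 0.06 rad of upright), at rest and let go, with both small bottles inside it (their centres within its walls and below its rim) (x of bin_center in the frame of tray_floor between -0.135 and 0.135 m and y of bin_center in the frame of tray_floor between -0.105 and 0.105 m and z of bin_center in the frame of tray_floor below 0.0525 m and angle between bin_center's own z axis and vertical below 0.06 rad and linear speed of bin below 0.02 m/s and x of bottle_center in the frame of bin_center between -0.072 and 0.072 m and y of bottle_center in the frame of bin_center between -0.03 and 0.03 m and z of bottle_center in the frame of bin_center between -0.047 and 0.047 m and x of old_bottle_center in the frame of bin_center between -0.072 and 0.072 m and y of old_bottle_center in the frame of bin_center between -0.03 and 0.03 m and z of old_bottle_center in the frame of bin_center between -0.047 and 0.047 m); the robot touches nothing.
It fails at once if another bin on the rail is moved by more than 30 mm (distance of any of wide_bin, shallow_bin from where it was at the start of the episode above 0.03 m).
It fails at once if another thing on the bench is moved by more than 30 mm or tipped over (distance of any of tube_rack, amber_bottle, big_bottle, tip_box, pipette from where it was at the start of the episode above 0.03 m or angle between any of tube_rack, amber_bottle, big_bottle, tip_box's own z axis and vertical above 0.4 rad).
It also fails if it takes over 51 s, if anything falls off the work surface, if the arm or the gripper's body presses on something with over 40 N, if the wrist force passes 120 N, or if a joint passes its speed limit or range.

### The arm

A 7-joint arm with a two-finger parallel gripper is mounted at the origin on the work surface. World frame = base frame: x ahead of the robot, y to its left, z up, the work surface at z = 0. Lengths are in m, angles in rad, forces in N, time in s.
With the tool pointing down it reaches from about 0.375 to 0.925 m from the base axis. Payload 3.1 kg.
Tool frame: the origin (TCP) lies between the finger pads; the fingertips stand 19 mm ahead of it and the grasp point (between the pads) is the TCP; z points along the fingers, y is the line along which they close (so a half turn about z gives the same grasp; the last joint's range is limited). The gripper opens to 85 mm and grips with 20 to 120 N. Pads are 22 mm wide; open, the fingers measure 114 mm over their backs; the gripper's body (76 mm by 85 mm) begins 54 mm behind the grasp point. The pads swing forward as they close: fully open they stand 13 mm farther back than shut.
Start: joints at [-1.37, 0.383, 0.044, 1.598, -0.018, 1.161, -0.05], TCP at [0.191, 0.621, 0.25] pointing down, gripper open.
Joint ranges: [-2.61, 2.61], [-0.41, 2.15], [-1.48, 1.57], [0, 2.5], [-1.57, 4.71], [0.05, 1.97], [-2.85, 2.85]. Speed limits (rad/s): [2.79, 2.79, 3.14, 3.14, 3.14, 3.14, 3.14].

### API

Orientations are given as a unit quaternion [x, y, z, w].
In Python, from bench import move_ptp, movel, move_j, move_gripper, pause, inverse_kinematics, read_camera, camera_params, MotionError, sign_off, look_for, tip_of, read_time_s, read_qpos, read_joint_vel, read_effort, read_eef_pos, read_tcp_rot, read_ft_force, read_ft_torque, read_finger_gap, read_grasp_force gives the robot as it stands. Calls block until the motion is done:
- move_ptp(position, orientation): joint-space move of the TCP to a pose.
- movel(position, orientation=None, speed=0.15): straight line of the TCP; orientation=None keeps the orientation; speed is the mean speed in m/s.
- move_j(angles): joint-space move.
- move_gripper(opening, effort=None): finger opening in m; effort is the grip in N (None keeps the last); returns when the fingers have stopped.
- pause(seconds).
- inverse_kinematics(position, orientation): joint angles nearest the present ones, or None.
- read_camera(name): name is "side" or "top"; returns the picture (480x640x3 uint8, red, green, blue); there is no depth.
- camera_params(name): a dict with "K" (3x3 intrinsics, pixels), "dist_coeffs" ([k1, k2, p1, p2, k3] as OpenCV has them; the pictures are not rectified), "camera_from_world" (4x4, takes a point from world to camera coordinates). Camera axes: x right, y down, z forward; pixel columns grow to the right and rows downward; lengths in m; the calibration is good to about 2 mm. A picture is of the moment at which its call begins. camera_params takes no time and is no camera call.
A pose or a line that the arm cannot do raises MotionError and nothing moves.
- sign_off(): hands the job in; it is judged then, once.
Trained networks look in the newest picture that a camera, given by its name, has taken for a name from the list of things; names that differ only in an ending like _2 or _b are one class to them, and where a whole thing is asked for, a point or a joint stands for the part that bears it (a point fixed in the world has none). Each returns a list of dicts, best first, with "confidence" (0 to 1); they miss things now and then, are a little off and sometimes report something else, mostly with a low value. They report only what shows in the picture. A call takes as long as a camera call. They do not tell look-alikes from the thing itself.
- look_for(camera, name): "at" ([column, row] in pixels, amid what is visible of it).
- tip_of(camera, name): "at" ([column, row] in pixels: a listed point, or the origin of a listed thing).
Readings, each from a call of its own:
- read_time_s(): time.
- read_qpos(): joint angles.
- read_joint_vel(): joint speeds.
- read_effort(): joint torques, N m.
- read_eef_pos(): TCP position.
- read_tcp_rot(): TCP orientation.
- read_ft_force(): force on the tool from outside, world axes, zero at the start.
- read_ft_torque(): the same for the moment, N m.
- read_finger_gap(): finger opening in m.
- read_grasp_force(): force on a finger pad.
Only numpy, scipy, OpenCV 4.12 (cv2) and the standard library are available. Lean on these libraries where they do the work, as an engineer would, in place of code of your own. Each camera call takes 0.05 s, during which the arm holds its last target. There are 200 camera calls.

## Working session

There is one attempt and no reset: what is moved stays moved. The work goes in short steps, each a Python script; the robot and the scene stay as the last script left them, time stands still between calls to the robot, and variables do not carry over. Pictures are saved under pics/ and viewed, at most 10 in all, crops included, and the job is handed in when it is done.

```bash
mkdir -p pics; ls; python3 - <<'E'
from bench import *
import cv2,numpy as np
for c in("side","top"):
    im=read_camera(c); cv2.imwrite(f"pics/{c}0.png",im[:,:,::-1])
    p=camera_params(c); T=np.array(p["camera_from_world"]); print(c,np.array(p["K"]).round(1).tolist(),np.round(p["dist_coeffs"],4),T.round(4).tolist(),"pos",(-T[:3,:3].T@T[:3,3]).round(3))
    for n in["bin_center","bin_front","bin_lip","rail_mid","bottle_center","old_bottle_center","tray_floor","wide_bin","shallow_bin","tube_rack","amber_bottle","big_bottle","tip_box","pipette"]:
        print(n,[(np.round(d["at"],1).tolist(),round(d["confidence"],2)) for d in tip_of(c,n)[:4]])
print(read_time_s())
E
```

```text
pics
side [[468.7, 0.0, 314.8], [0.0, 468.7, 240.7], [0.0, 0.0, 1.0]] [-0.0732  0.      0.      0.      0.    ] [[0.7566, -0.6539, -0.0038, -0.4538], [-0.468, -0.5374, -0.7015, 0.3417], [0.4567, 0.5325, -0.7126, 1.3136], [0.0, 0.0, 0.0, 1.0]] pos [-0.097 -0.813  1.174]
bin_center [([354.8, 289.9], 0.84), ([376.7, 297.7], 0.61)]
bin_front [([328.3, 273.6], 0.8), ([377.9, 297.1], 0.71)]
bin_lip [([377.6, 277.0], 0.74), ([374.5, 299.0], 0.68)]
rail_mid [([375.2, 299.3], 0.79), ([210.1, 204.9], 0.46)]
bottle_center [([314.4, 257.4], 0.66), ([293.4, 265.0], 0.53)]
old_bottle_center [([394.5, 423.7], 0.8), ([323.8, 285.5], 0.61), ([358.6, 300.2], 0.45)]
tray_floor [([243.8, 235.8], 0.74), ([267.1, 299.0], 0.38)]
wide_bin [([375.9, 280.6], 0.79), ([351.8, 293.7], 0.25)]
shallow_bin [([325.5, 328.5], 0.74)]
tube_rack [([340.3, 229.7], 0.64)]
amber_bottle [([266.0, 301.0], 0.95)]
big_bottle [([358.7, 254.4], 0.86)]
tip_box [([209.7, 202.5], 0.83)]
pipette [([303.6, 202.8], 0.78)]
top [[515.2, 0.0, 320.4], [0.0, 515.2, 237.0], [0.0, 0.0, 1.0]] [-0.0112  0.      0.      0.      0.    ] [[0.014, -0.9999, 0.0078, -0.0591], [-0.9954, -0.0146, -0.0948, 0.5878], [0.0949, -0.0065, -0.9955, 1.4111], [0.0, 0.0, 0.0, 1.0]] pos [ 0.452 -0.041  1.461]
bin_center [([400.9, 266.3], 0.73)]
bin_front [([379.4, 270.6], 0.92)]
bin_lip [([444.5, 258.6], 0.72)]
rail_mid [([444.9, 260.8], 0.63)]
bottle_center [([303.6, 267.4], 0.73), ([311.8, 238.0], 0.51)]
old_bottle_center [([414.0, 264.7], 0.79), ([345.3, 250.5], 0.56), ([504.7, 316.8], 0.53)]
tray_floor [([223.3, 274.2], 0.73)]
wide_bin [([398.0, 224.2], 0.86), ([408.3, 311.1], 0.62)]
shallow_bin [([408.5, 313.7], 0.69)]
tube_rack [([285.1, 175.6], 0.68)]
amber_bottle [([312.0, 313.3], 0.59)]
big_bottle [([335.6, 186.5], 0.84)]
tip_box [([133.4, 275.2], 0.62)]
pipette [([219.9, 181.0], 0.98)]
1.5
```

View pics/side0.png

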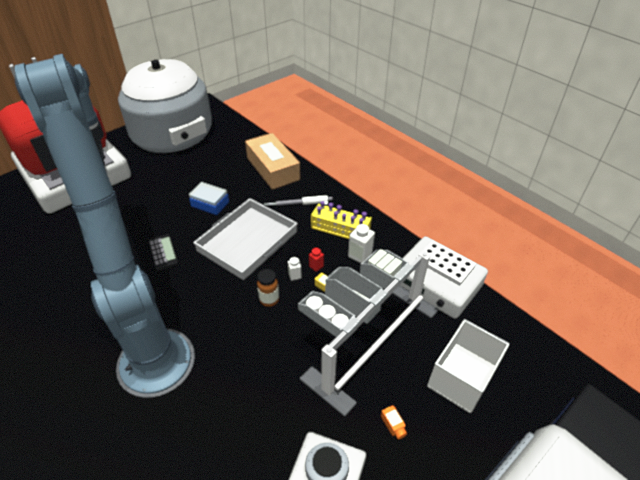

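View pics/top0.png

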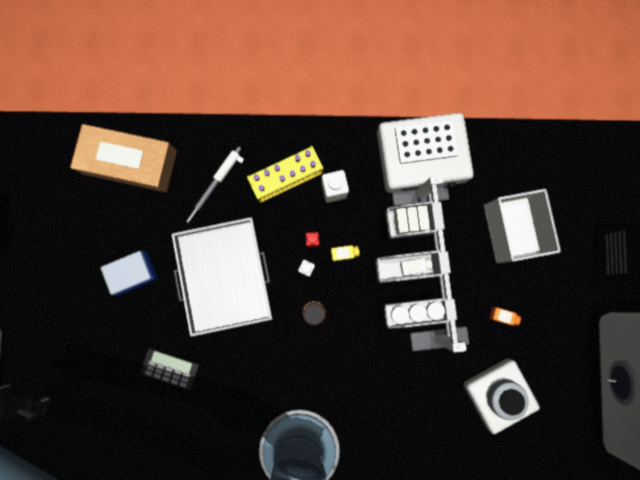

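The side view shows the rail with three bins; the waste bin is in the middle (~355,290), the white bottle is at (294,266) and the red one at (316,258). In the top view the waste bin is at (405,266), the white bottle at (306,268), the tray at (222,276), and the rail runs from (437,185) to (458,347). Next I'll zoom in and back-project.

```bash
cat > h.py <<'E'
from bench import *
import cv2,numpy as np
from scipy.spatial.transform import Rotation as R
def ray(c,px):
    p=camera_params(c);T=np.array(p["camera_from_world"]);u=cv2.undistortPoints(np.array([[px]],float),np.array(p["K"],float),np.array(p["dist_coeffs"],float))[0,0]
    return -T[:3,:3].T@T[:3,3],T[:3,:3].T@np.array([u[0],u[1],1])
def at(c,px,z):
    o,d=ray(c,px);return o+d*(z-o[2])/d[2]
def tri(a,b):
    o1,d1=ray("side",a);o2,d2=ray("top",b);A=np.c_[d1,-d2];t=np.linalg.lstsq(A,o2-o1,rcond=None)[0]
    p,q=o1+t[0]*d1,o2+t[1]*d2;return (p+q)/2,np.linalg.norm(p-q)
def proj(c,P):
    p=camera_params(c);T=np.array(p["camera_from_world"]);return cv2.projectPoints(np.atleast_2d(P).astype(float),cv2.Rodrigues(T[:3,:3])[0],T[:3,3],np.array(p["K"],float),np.array(p["dist_coeffs"],float))[0][:,0]
E
python3 - <<'E'
from h import *
t=cv2.imread("pics/top0.png")
a=cv2.resize(t[180:360,370:480],None,fx=3.3,fy=3.3,interpolation=cv2.INTER_CUBIC);b=cv2.resize(t[205:340,165:330],None,fx=2.6,fy=2.6,interpolation=cv2.INTER_CUBIC)
o=np.zeros((600,800,3),np.uint8);o[:a.shape[0],:a.shape[1]]=a;o[:b.shape[0],365:365+b.shape[1]]=b;cv2.imwrite("pics/crop1.png",o)
for n,z,px in [("front",.175,(379.4,270.6)),("center",.1525,(400.9,266.3)),("lip",.2,(444.5,258.6)),("rail",.205,(444.9,260.8)),("bottle",.0375,(306,268)),("tray",.003,(223.3,274.2)),("old",.15,(414,264.7)),("wide",.105,(398,224.2)),("shal",.105,(408.5,313.7)),("amber",.115,(314,313)),("big",.127,(335,184)),("railend1",.205,(437,185)),("railend2",.205,(458,347))]: print(n,at("top",px,z).round(3))
print("bottle tri",tri((293.4,265),(306,268)),tri((328.3,273.6),(379.4,270.6)))
E
```

```text
front [ 0.492 -0.198  0.175]
center [ 0.505 -0.256  0.153]
lip [ 0.523 -0.355  0.2  ]
rail [ 0.518 -0.355  0.205]
bottle [ 0.501 -0.012  0.038]
tray [0.481 0.221 0.003]
old [ 0.51  -0.289  0.15 ]
wide [ 0.618 -0.256  0.105]
shal [ 0.383 -0.283  0.105]
amber [ 0.382 -0.036  0.115]
big [ 0.72  -0.087  0.127]
railend1 [ 0.705 -0.337  0.205]
railend2 [ 0.31  -0.385  0.205]
bottle tri (array([ 0.50005736, -0.01207626,  0.05213365]), np.float64(0.001355175456976774)) (array([ 0.48847954, -0.19456673,  0.1806094 ]), np.float64(0.009550781173523896))
```

View pics/crop1.png

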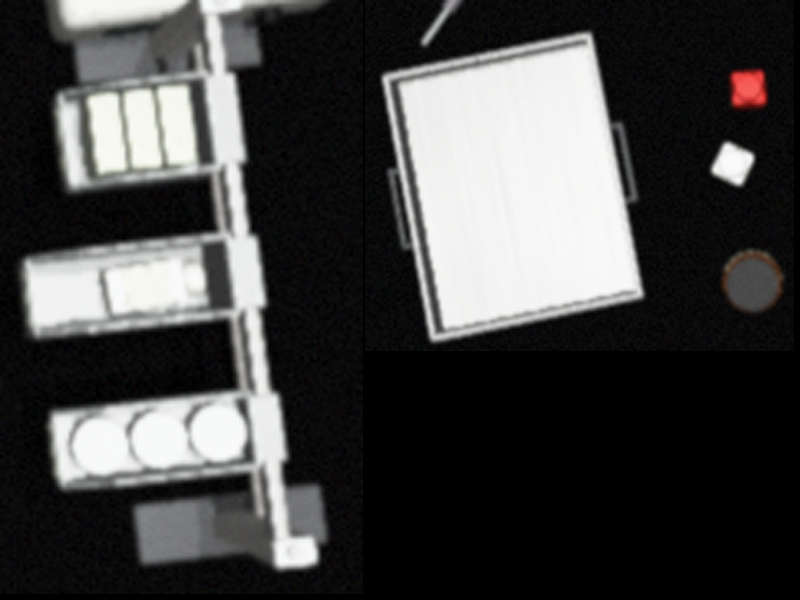

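The crop shows the white bottle centred at full-frame (306.5,268), with its edges about 27° off the world axes. The waste bin's front edge is at about (378,271), its lip at about (445.4,262.4), and the old bottle lies in the back part.

```bash
cat >> h.py <<'E'
cr=lambda x,y:(370+x/3.3,180+y/3.3)
cb=lambda x,y:(165+(x-365)/2.6,205+y/2.6)
F=at("top",cr(27,300),.184);L=at("top",cr(249,272),.209)
r1,r2=at("top",cr(212,40),.205),at("top",cr(279,535),.205)
YB=np.arctan2(*(r1-r2)[1::-1])-np.pi/2   # bin yaw (own x towards rail)
ex=np.array([np.cos(YB),np.sin(YB),0]);ey=np.array([-np.sin(YB),np.cos(YB),0]);ez=np.array([0,0,1.])
C=(F+75*ex/1e3+L-84*ex/1e3)/2;C[2]=.1615
def down(ydir,flip=1):  # tool z down, y along ydir
    y=np.array(ydir)*flip;z=-ez;return R.from_matrix(np.c_[np.cross(y,z),y,z])
cor=[at("top",cb(x,y),.04) for x,y in[(383,76),(592,33),(644,296),(433,341)]]
TR=sum(cor)/4;TR[2]=.003
tx=(cor[0]-cor[3]+cor[1]-cor[2]);YT=np.arctan2(tx[1],tx[0])
BO=at("top",(306.5,268.1),.066)
E
python3 - <<'E'
from h import *
print("F",F,"L",L,"dist",np.dot(L-F,ex),np.dot(L-F,ey),"yaw",np.degrees(YB),"C",C)
print("tray",TR,np.degrees(YT),np.linalg.norm(cor[0]-cor[3]),np.linalg.norm(cor[0]-cor[1]),"bottle",BO)
o=at("top",cr(107,290),.151);print("old front",np.dot(o-C,ex),np.dot(o-C,ey))
print("bin width",np.linalg.norm(at("top",cr(232,238),.209)-at("top",cr(240,308),.209)))
q0=read_qpos();print(q0,read_tcp_rot(),read_ft_force())
def chk(n,p,r):
    q=inverse_kinematics(list(p),list(r.as_quat())); print(n,None if q is None else np.round(q,2))
a=np.radians(-27)
for f in(1,-1):
    chk("bot",[*BO[:2],.046],down([np.cos(a),np.sin(a),0],f))
    chk("put",C+ex*-.035+ez*.0165,down(ex,f))
    r=down(ey,f);g=C-.015*ex+ez*.0275;chk("grasp",g,r)
    t=R.from_rotvec(-ey*np.radians(25)); print((t.apply(-ex)).round(2))
    P=C+.089*ex+.0435*ez
    for l in(0,.1):chk("tilt",P+R.from_rotvec(ey*np.radians(25)).apply(g-P)+ez*l,R.from_rotvec(ey*np.radians(25))*r)
    chk("tray",TR+[0,0,.075],down([np.cos(YT),np.sin(YT),0],f))
E
```

```text
F [ 0.49139891 -0.19402198  0.184     ] L [ 0.51354906 -0.35503406  0.209     ] dist 0.1625206102125634 0.001602761001001519 yaw -82.7321104205167 C [ 0.50190469 -0.27006418  0.1615    ]
tray [0.47502694 0.21846504 0.003     ] 12.735185227708852 0.2847330228770157 0.2266433700391842 bottle [ 0.49987939 -0.0141112   0.066     ]
old front -0.010425046883343345 0.0003936979504107385
bin width 0.05187319259738715
[-1.36976723  0.38290009  0.04387537  1.59790094 -0.01791424  1.16120335
 -0.04987072] [ 1.48813525e-01  9.88865276e-01 -7.67702813e-06 -2.30266428e-05] [ 0.48564672  0.2996528  -0.35071441]
bot [-0.76  0.55  0.83  2.12 -0.61  0.73  0.01]
put [-0.4   0.39  0.93  1.94 -0.38  0.99 -0.74]
grasp [-0.37  0.4   0.93  1.9  -0.38  1.02  0.86]
[-0.11  0.9  -0.42]
tilt [-0.1   0.57  0.93  1.68 -0.69  1.53  1.14]
tilt [-0.23  0.56  1.15  1.58 -0.71  1.73  1.12]
tray [-0.91  0.41  0.46  2.05 -0.26  0.74 -0.06]
bot [-0.39  0.42  0.39  2.11 -0.26  0.66  2.84]
put [-0.53  0.49  1.11  1.94 -0.51  1.03  2.51]
grasp [-0.6   0.73  1.38  1.91 -0.78  1.19 -1.95]
[-0.11  0.9  -0.42]
tilt [-0.29  0.89  1.37  1.69 -0.98  1.77 -1.77]
tilt [-0.3   0.72  1.38  1.59 -0.85  1.85 -1.89]
tray [-0.5   0.38 -0.01  2.03  0.01  0.74  2.85]
```

```bash
python3 - <<'E'
from h import *
a=np.radians(-27);q=list(down([np.cos(a),np.sin(a),0]).as_quat())
t=lambda:round(read_time_s(),1)
move_ptp([BO[0],BO[1],.2],q);print(t(),read_finger_gap())
movel([BO[0],BO[1],.046],q,.2)
move_gripper(.0,30);print(t(),"gap",read_finger_gap(),read_grasp_force())
if .025<read_finger_gap()<.045:
    movel([BO[0],BO[1],.30],q,.25)
    p=C-.035*ex;p[2]=.30
    move_ptp(list(p),list(down(ex).as_quat()));print(t(),read_finger_gap(),read_eef_pos())
    for c in("side","top"):
        im=read_camera(c)[:,:,::-1];print(proj(c,[C,C-.035*ex]).round(0).tolist())
        x,y=(270,190)if c=="side" else(330,180)
        s=im[y:y+170,x:x+150]if c=="side" else im[y:y+170,x:x+150]
        cv2.imwrite(f"pics/{c}1.png",s)
    a,b=[cv2.resize(cv2.imread(f"pics/{c}1.png"),None,fx=2.6,fy=2.6,interpolation=cv2.INTER_CUBIC) for c in("side","top")]
    cv2.imwrite("pics/m1.png",np.hstack([a,b]))
E
```

```text
4.0 0.08521784085850742
5.4 gap 0.033794469517080934 30.12116253376007
7.5 0.03375730414396348 [ 0.49798583 -0.2331716   0.29908917]
[[352.0, 291.0], [342.0, 285.0]]
[[407.0, 267.0], [393.0, 269.0]]
```

View pics/m1.png

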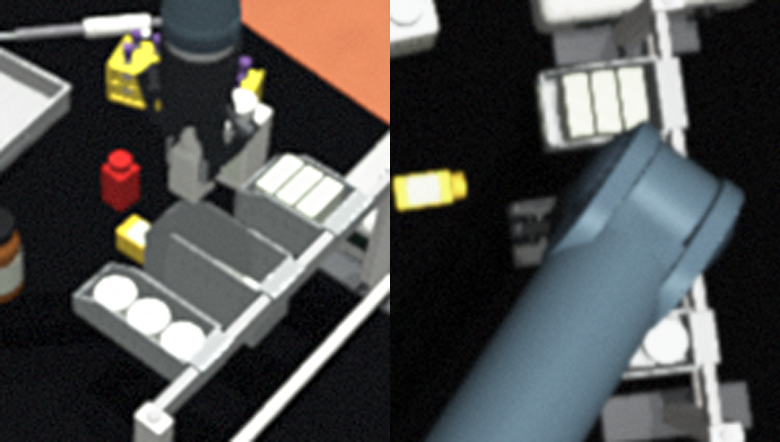

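The side picture shows the gripper above the middle bin, with its fingers in line with the bin's length. The gap of 33.8 mm confirms the bottle is held. Next I lower it and release.

```bash
python3 - <<'E'
from h import *
q=list(down(ex).as_quat());p=C-.035*ex
p[2]=.215;movel(list(p),q,.15);print(read_ft_force())
p[2]=.178;movel(list(p),q,.08);print(read_eef_pos(),read_ft_force())
move_gripper(.041);print(read_finger_gap(),read_ft_force())
p[2]=.32;movel(list(p),q,.2)
move_gripper(.085)
g=C-.015*ex-.02*ex;g[2]=.32
move_ptp(list(C-.10*ex+ez*.16+ey*0),list(down(ey).as_quat()))
for c in("side","top"):
    im=read_camera(c)[:,:,::-1];x,y=(270,190)if c=="side" else(330,180)
    cv2.imwrite(f"pics/{c}2.png",im[y:y+170,x:x+150])
a,b=[cv2.resize(cv2.imread(f"pics/{c}2.png"),None,fx=2.6,fy=2.6,interpolation=cv2.INTER_CUBIC) for c in("side","top")]
cv2.imwrite("pics/m2.png",np.hstack([a,b]));print(read_time_s(),read_qpos())
E
```

```text
[ 0.75379422 -0.13878484 -0.6551099 ]
[ 0.49720753 -0.23549372  0.17763939] [ 0.66334437 -0.03663524 -0.04013914]
0.040804266253952774 [-0.45349391  0.04660458  0.43361679]
11.8083 [-0.62696806  0.07741873  0.94149846  1.85880315 -0.06586578  1.2378837
  0.46009657]
```

View pics/m2.png

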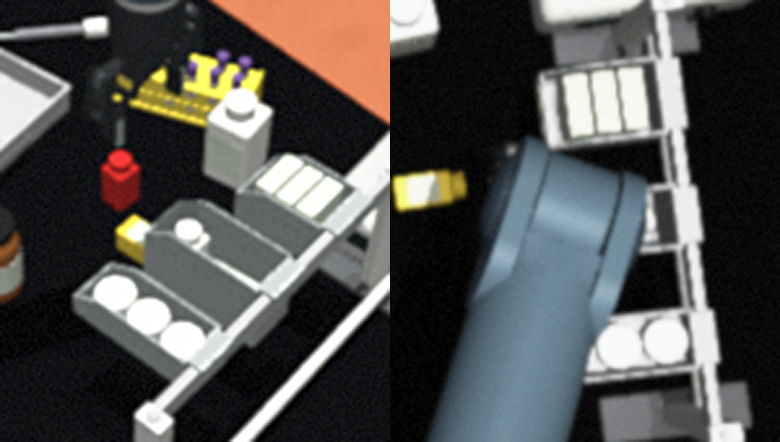

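The new bottle stands in the front half of the bin, cap at crop (188,230). Next I grasp the side walls and tilt the bin.

```bash
python3 - <<'E'
from h import *
r=down(ey);q=list(r.as_quat());g=C-.015*ex+ez*.0275
move_ptp(list(g+ez*.09),q)
movel(list(g),q,.12);print("at",read_ft_force())
move_gripper(0,70);print("gap",read_finger_gap(),read_grasp_force(),read_ft_force(),read_time_s())
if .05<read_finger_gap()<.07:
    P=C+.089*ex+.0435*ez
    for d in(5,10,15,20,25):
        th=np.radians(d);t=R.from_rotvec(ey*th)
        p=P+t.apply(g-P)+ex*(.008*np.sin(th)+.0004)
        movel(list(p),list((t*r).as_quat()),.03);print(d,read_ft_force().round(1))
    pause(.1)
    for c in("side",):
        im=read_camera(c)[:,:,::-1];cv2.imwrite("pics/m3.png",cv2.resize(im[190:360,260:430],None,fx=3,fy=3,interpolation=cv2.INTER_CUBIC))
print(read_time_s(),read_finger_gap())
E
```

```text
at [ 0.11625079 -0.40275022  0.24554319]
gap 0.05908038940447895 77.458307108609 [-0.01611474  1.61487852  4.76498438] 13.525
5 [ 0.8 -0.2  2.1]
10 [ 0.3 -2.4  3.3]
15 [ 0.3 -2.5  3.3]
20 [-0.3 -1.9  1.9]
25 [-0.5 -2.9 -1.5]
15.9667 0.05892617296280613
```

View pics/m3.png

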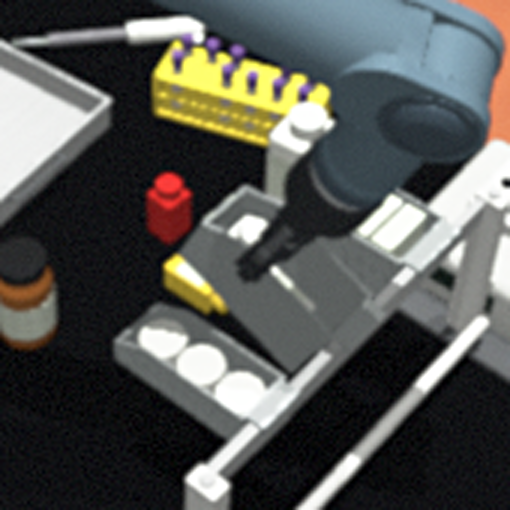

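The picture shows the bin tilted about 25° with its front up, its lip still on the rail, and the new bottle inside at crop (248,228). The forces are small, so I lift it off and carry it over.

```bash
python3 - <<'E'
from h import *
r=down(ey);t=R.from_rotvec(ey*np.radians(25));p=read_eef_pos()
movel(list(p+ez*.03),list((t*r).as_quat()),.06);print(read_ft_force().round(1))
movel(list(p+ez*.09),list((t*r).as_quat()),.15);print(read_ft_force().round(1))
p2=p+ez*.09-.12*ex;movel(list(p2),list((R.from_rotvec(ey*np.radians(12))*r).as_quat()),.1)
p3=p2.copy();p3[1]+=.06
movel(list(p3),list(r.as_quat()),.1);print(read_eef_pos(),read_finger_gap(),read_time_s())
im=read_camera("side")[:,:,::-1];cv2.imwrite("pics/m4.png",cv2.resize(im[140:360,180:430],None,fx=2.6,fy=2.6,interpolation=cv2.INTER_CUBIC))
E
```

```text
[ 0.1  0.6 -3.5]
[ 0.2  0.6 -3.4]
[ 0.4850885  -0.08431159  0.32389064] 0.05918422584884072 19.2583
```

View pics/m4.png

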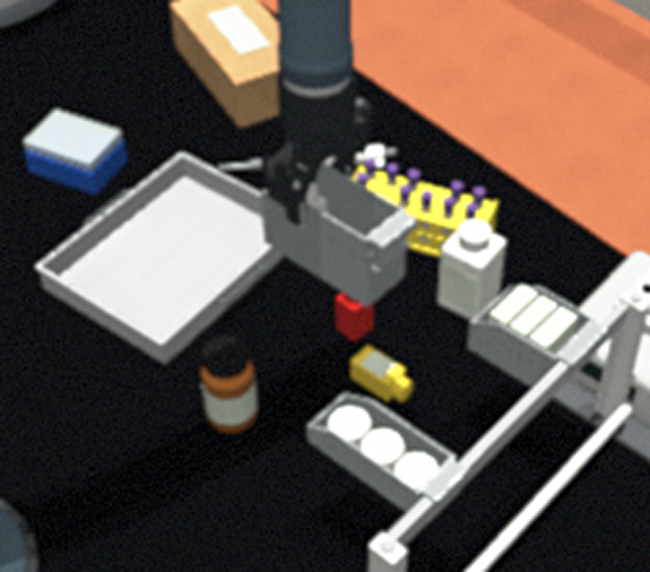

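The bin is off the rail and level, the other bins are undisturbed, and the tray is clear. Next I lower it into the tray.

```bash
python3 - <<'E'
from h import *
yt=np.array([np.cos(YT),np.sin(YT),0]);xt=np.cross(yt,ez);print(xt@ex)
q=list(down(yt).as_quat());b=TR-.015*xt
P=lambda z:[b[0],b[1],z]
movel(P(.30),q,.2)
movel(P(.10),q,.15);f0=read_ft_force()[2];print(f0,read_time_s())
z=.083
while z>.0735:
    movel(P(z),q,.03);f=read_ft_force()[2];print(round(z,4),round(f,1))
    if f-f0>2.5:break
    z-=.0015
move_gripper(.085);print(read_finger_gap(),read_ft_force().round(1))
movel(P(.26),q,.15)
move_ptp([.45,.02,.35],q)
print(read_time_s())
s,t=read_camera("side")[:,:,::-1],read_camera("top")[:,:,::-1]
a=cv2.resize(s[170:310,170:310],(400,400),interpolation=cv2.INTER_CUBIC);b2=cv2.resize(t[205:345,155:295],(400,400),interpolation=cv2.INTER_CUBIC)
cv2.imwrite("pics/m5.png",np.hstack([a,b2]))
E
```

```text
0.9954507448317643
-3.505099293814279 22.525
0.083 3.5
0.08511853107989137 [ 0.2 -0.2  0.2]
25.8833
```

View pics/m5.png

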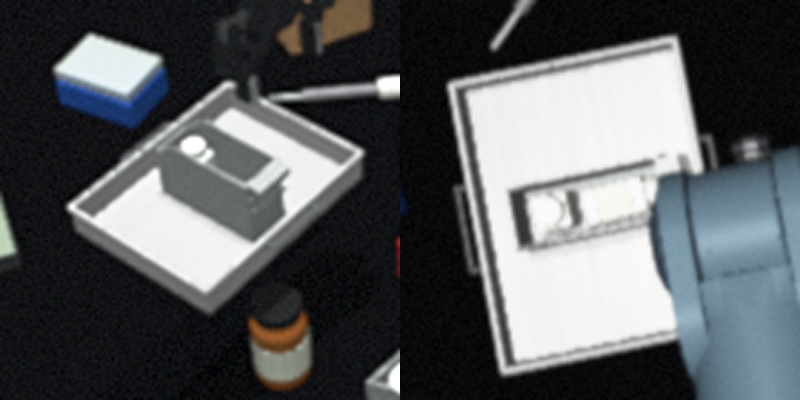

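The bin stands in the tray with the new bottle upright (cap at side crop (193,147)) and the old one lying behind it. I'll do one check of flatness with the arm out of the way and an overlay of the expected pose.

```bash
python3 - <<'E'
from h import *
move_ptp([.45,-.15,.38],list(read_tcp_rot()))
yt=np.array([np.cos(YT),np.sin(YT),0]);xt=np.cross(yt,ez);c=TR+ez*.0475
pts=[c+xt*x/1e3+yt*y/1e3+ez*z/1e3 for x,y,z in[(-75,-30,22.5),(-75,30,22.5),(-38,30,47.5),(91,30,47.5),(91,-30,47.5),(-38,-30,47.5),(-75,-30,22.5),(-75,-30,-47.5),(75,-30,-47.5),(75,-30,47.5)]]
o=[]
for n,x,y in(("side",215,205),("top",190,230)):
    im=read_camera(n)[:,:,::-1][y:y+90,x:x+95].copy();im=cv2.resize(im,None,fx=4.2,fy=4.2,interpolation=cv2.INTER_CUBIC)
    for k,p in enumerate(proj(n,pts)): cv2.circle(im,tuple(int(v) for v in((p-[x,y]+.5)*4.2)),3,(0,0,255) if k<7 else(0,255,0),-1)
    o.append(im)
cv2.imwrite("pics/m6.png",np.hstack(o));print(read_time_s())
E
```

```text
26.8083
```

View pics/m6.png

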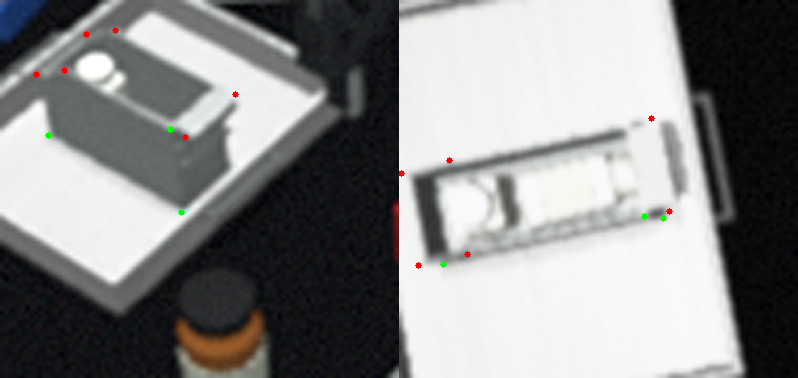

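The bin's edges match the predicted flat pose, shifted about 7 mm along its length and well clear of the tray walls. Both bottles are inside and the arm is away.

```bash
python3 -c "
from bench import *
print(sign_off(),read_time_s())"
```

```text
the job is handed in; nothing more can be done
the job is handed in; nothing more can be done
```

The job is handed in: the waste bin is off the rail and stands flat in the steriliser tray with both bottles in it, and nothing else was seen to move; the judge gave no verdict back.

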